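Mount the end stop on the cam-lock block

ROBOT

A 6-joint arm with a two-finger parallel gripper is mounted at the origin on the work surface. World frame = base frame: x ahead of the robot, y to its left, z up, the work surface at z = 0. Lengths are in m, angles in rad, forces in N, time in s.
With the tool pointing down it reaches from about 0.225 to 0.875 m from the base axis. Payload 3.4 kg.
Tool frame: the origin (TCP) lies midway between the tips of the shut fingers; the grasp point (between the pads) lies 19 mm behind it; z points along the fingers, y is the line along which they close (so a half turn about z gives the same grasp; the last joint's range is limited). The gripper opens to 85 mm and grips with 20 to 120 N. Pads are 22 mm wide; open, the fingers measure 114 mm over their backs; the gripper's body (76 mm by 85 mm) begins 54 mm behind the grasp point. The pads swing forward as they close: fully open they stand 13 mm farther back than shut.
Start: joints at [-0.121, 0.276, 1.505, -0, 1.361, -0.121], TCP at [0.575, -0, 0.231] pointing down, gripper open.
Joint ranges: [-2.89, 2.89], [-0.75, 2.08], [0.22, 2.7], [-1.18, 4.32], [0.11, 2.71], [-2.7, 2.7]. Speed limits (rad/s): [2.57, 2.57, 3.14, 3.14, 3.14, 3.14].

INTERFACE

Orientations are given as a unit quaternion [w, x, y, z].
In Python, from rig import * gives the robot as it stands.
- The arm moves only by the tool apply_moves, never from a script. Its argument "steps" is one flat list of numbers, 4 for each row, row after row: the shift along the world's x, y, z in cm, then the turn about the world's z in degrees. A call has 1 to 8 rows; each row is the pose to reach, as a shift and turn from the pose commanded when the call began; what a row does not reach only later rows make up. A row lasts 1/12 s, in which the tool goes at most 41.7 mm and 7.16 degrees, less where a joint would pass 70% of its speed; a pose out of reach is approached as far as the arm can. A call with a gripper value outside its range is refused whole. "jaw" is the closure in counts, from 0 (fully open) to 255 (shut), set as the call begins (left out, the last holds). The fingers move at their own pace and stop on an object; "newtons" is the grip in N (left out, the last holds). Time passes only in rows, so rows that repeat a pose let the fingers close. It gives the time, the measured TCP pose, the force, the opening and the grip force at its end, in the units of the state.
- get_state(): the state, without advancing time (a new reading comes with each control period).
- get_image(name): name is "scene" or "side" or "wrist"; returns the picture (420x560x3 uint8, red, green, blue); there is no depth.
- calibration(name): a dict with "fx", "fy", "cx", "cy" (pixels), "xyz" and "rotation" of the camera in the world. Camera axes: x right, y up, looking along -z (the intrinsics and any distortion apply to the point x, -y, -z); pixel columns grow to the right and rows downward; lengths in m; the calibration is good to about 2 mm. A picture is of the moment at which its call begins: read the wrist's pose just before it. calibration takes no time and is no camera call; for the wrist camera it gives the pose at the moment of the call.
- sign_off(): hands the job in; it is judged then, once.
The state is a dict: "clock": time; "qpos": joint angles; "qd": joint speeds; "effort": joint torques, N m; "position": TCP position; "ee_rot": TCP orientation; "contact_force": force on the tool from outside, world axes, zero at the start; "moment": the same for the moment, N m; "width": finger opening in m; "gripper_force": force on a finger pad.
Only numpy, scipy, OpenCV 4.12 (cv2) and the standard library are available. Lean on these libraries where they do the work, as an engineer would, in place of code of your own. Each camera call takes 0.05 s, during which the arm holds its last target. There are 200 camera calls.

TASK

Fit the aluminium end stop to the blue fixture block: slide its draw bolt into the slot until it bottoms, then turn the red cam lever clockwise, about half a turn, until the hook has drawn the stop up square and tight on the brass seat plate. Snug it up by feel, firm but not forced, let go, and leave the other things on the bench where they are.

Things in the scene. Friction and masses are not known exactly. Their poses are not given: they have to be found in the camera images.
- block: Blue cam-lock block bolted to the bench: 100 mm wide along its x, 48 mm high, top open so the cam shows, a 30 mm foot on each side. Origin on the bench under the cam's turning axis, z up. The stop goes in at its -y face: the stop's +y must point along the block's +y, its centre line on the block's y axis.
- mouth (a point): Centre of the slot's mouth in the seat plate, 60 mm out from the cam axis along the block's -y, 24 mm above the bench. The slot is 15 mm wide in the plate, 13 mm in the wall behind, with a lead-in that opens it to 23 mm; roofed over above 41 mm. Axes as the block's.
- seat: Brass seat plate on the block's -y face, 64 mm wide, 8 mm thick, top 48 mm above the bench, on stiff disc springs (220 N per mm, 1.8 mm at most). Its origin is the block's origin, its axes the block's; its face is at y = -60 mm. Pressing on it with more than 75 N spoils it.
- stop: Loose end stop, 0.7 to 1 kg: aluminium bar 40 mm (x) by 100 mm (y) by 46 mm high, copper plate 60 mm wide, 64 mm high across its -y end, draw bolt out of its +y end. Origin: centre of the bar's underside. It slides in flat on the bench. Drawn tight, its origin is 110 mm from the cam axis.
- bolt_head (a point): Centre of the draw bolt's T-head: an upright pin 11 mm thick, 28 mm tall, 42 mm out from the stop's +y end (the thread leaves up to 1.6 mm either way), 24 mm above the stop's underside; behind it a round-nosed 12 mm collar. Pushed in, it bottoms on the cam core 24 mm from the cam axis, stop face still 4 to 8 mm off the seat.
- cam (a joint): Cam angle in rad, clockwise from above; 0 to 0.15 is open: lever along the block's -x. The lever swings by +y round to +x. Hook catches the bolt head at about 0.7 and draws it in 2.9 mm per rad; the stop meets the seat somewhere from 2.1 to 3.3 and clamps harder with every further degree. It stays where it is left.
- lever_grip (a point): Middle of the revolving black grip that stands on the red lever's end: 18 mm thick, 34 mm tall (61 to 95 mm above the bench, this point at 78 mm), 58 mm from the cam axis. A push of 1.5 to 4 N along its arc turns the cam until the stop meets the seat, then it climbs; rightly tight is a push of 7 to 9 N (0.2 to 0.3 rad on), over 12 N is too much.
- spray: Standing spray can, 66 mm across, 170 mm tall; leave alone. Origin at its underside's centre.
- hammer: Hammer with a wooden handle, 260 mm long, lying; leave alone. Origin at its underside's centre.
- brush: Brush lying on the bench, 200 mm long; leave alone. Origin at its underside's centre.
- tube: Steel square tube offcut 40 by 40 by 120 mm, lying along its x; leave alone. Origin at its underside's centre.
- coupon: Flat steel test coupon 100 by 50 by 8 mm; leave alone. Origin at its underside's centre.
- riser: Plain aluminium riser 40 by 80 by 46 mm, without bolt or copper plate; not the stop, leave alone. Origin at its underside's centre.
- magnet: Red magnetic welding square, 90 mm long, 90 mm tall; leave alone. Origin at its underside's centre.
Not all that is in view belongs to the job. Leave any brown look-alike of the stop alone.

How it is judged:
On the way, in this order (a step that is already met when the one before it is completed fails the run):
1. the bolt is in the slot and reaches the cam while the cam is still open (y of stop in the frame of block above -0.121 m and x of stop in the frame of block between -0.005 and 0.005 m and value of joint cam below 0.6 rad), for 0.2 s.
2. the cam has drawn the stop on to the seat (value of joint cam above 2.1 rad and contact force between stop and seat above 20 N), for 0.2 s.
At the end, for the whole second after the job is handed in: The stop stands upright, square to the block within 0.05 rad, its face on the seat plate within 2.5 mm, held by the cam (turned more than 2.1 rad) so that it presses on the seat with 20 to 75 N; at rest, released, the other things not moved (all of step 2 and angle between the y axis of stop and the y axis of block, either way round below 0.05 rad and y of stop in the frame of block above -0.1125 m and angle between stop's own z axis and vertical below 0.05 rad and linear speed of stop below 0.005 m/s); the robot touches nothing.
It fails at once if the stop or its bolt pressed on the seat plate with more than 75 N (rammed or over-tightened) (contact force between stop and seat above 75 N).
It fails at once if a bystander moved by more than 30 mm (distance of any of spray, hammer, brush, tube, coupon, riser, magnet from where it was at the start of the episode above 0.03 m).
It also fails if it takes over 67 s, if anything falls off the work surface, if the arm or the gripper's body presses on something with over 40 N, if the wrist force passes 120 N, or if a joint passes its speed limit or range.

## Working session

There is one attempt and no reset: what is moved stays moved. The work goes in short steps, Python scripts to look and compute and a tool call to move; the robot and the scene stay as the last step left them, time stands still between calls to the robot, and variables do not carry over. Pictures are saved under pics/ and viewed, at most 10 in all, crops included, and the job is handed in when it is done.

Besides the shell and the picture viewer there is one more tool, called as name(argument=value, ...) on one line, values as JSON. apply_moves: Moves the arm, as the interface text tells. Its arguments: {"type":"object","properties":{"steps":{"type":"array","items":{"type":"number"}},"jaw":{"type":"number"},"newtons":{"type":"number"}},"required":["steps"]}

```bash
mkdir -p pics; ls; python3 - <<'E'
from rig import *
import cv2
print(get_state())
for n in ("scene","side","wrist"):
    c=calibration(n); print(n,c)
    cv2.imwrite(f"pics/{n}0.png",get_image(n)[:,:,::-1])
E
```

```text
pics
{'clock': 0.0, 'qpos': array([-1.20996327e-01,  2.76622164e-01,  1.50616984e+00, -7.38053785e-06,
        1.36069605e+00, -1.21005188e-01]), 'qd': array([ 0.00048745, -0.00047742,  0.00050435, -0.00026715,  0.00011256,
       -0.00034583]), 'effort': array([ 6.20495921e-04, -4.16768074e+01, -2.45808578e+01, -1.52056768e-04,
        1.11346930e-02,  1.69860516e-05]), 'position': array([5.74456261e-01, 6.01859531e-05, 2.30409598e-01]), 'ee_rot': array([-7.43888173e-04,  7.07102784e-01,  7.07110143e-01, -5.87178098e-04]), 'contact_force': array([0.11235995, 0.46555899, 1.05032668]), 'moment': array([-0.04718907, -0.01618959, -0.03161335]), 'gripper_force': 0.0, 'width': 0.0855085870179313}
scene {'fx': 411.2959970466821, 'fy': 411.2959970466821, 'cx': 280.7231245447774, 'cy': 208.61877288970268, 'xyz': array([1.44076668, 0.2486503 , 0.79615011]), 'rotation': array([0.54118641, 0.28701723, 0.35496978, 0.70621161])}
side {'fx': 388.8901778617959, 'fy': 388.8901778617959, 'cx': 286.43402181053085, 'cy': 208.5432845960309, 'xyz': array([ 0.87079176, -0.97512025,  0.81053883]), 'rotation': array([0.866106  , 0.45808843, 0.08494154, 0.18110858])}
wrist {'fx': 334.86664920764434, 'fy': 334.86664920764434, 'cx': 280.36100682523454, 'cy': 205.36677424522094, 'xyz': array([0.5747749 , 0.07267606, 0.37346782]), 'rotation': array([ 9.89699257e-01, -1.43160475e-01,  6.06158216e-04,  3.03629972e-04])}
```

View pics/scene0.png

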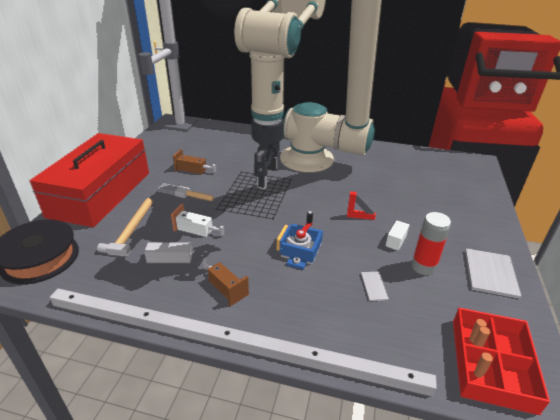

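View pics/side0.png

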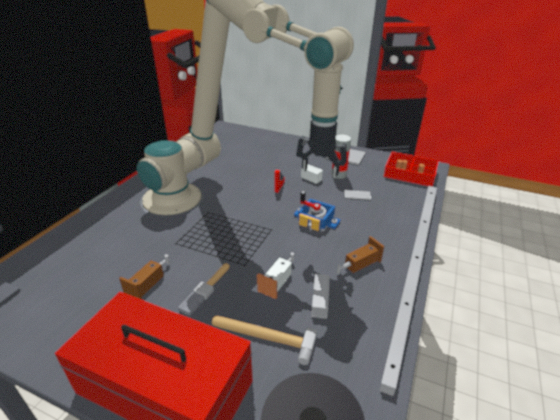

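The scene view shows four things that could be taken for the stop. The bare aluminium bar with a copper plate and bolt is at scene (195,223), or (278,270) in the side view. The brown look-alikes are at (190,165) and (227,283), and the plain bars are at (168,252) and (398,235). I choose (195,223). The blue block is at (300,243), with its brass seat on the left, which is -y.

```bash
cat > h.py <<'E'
from rig import *
import numpy as np, cv2
from scipy.spatial.transform import Rotation as R
def rot(c):
    w,x,y,z=c["rotation"]; return R.from_quat([x,y,z,w]).as_matrix()
def back(c,u,v,z):
    d=rot(c)@np.array([(u-c["cx"])/c["fx"],-(v-c["cy"])/c["fy"],-1]); p=np.array(c["xyz"]); return p+d*(z-p[2])/d[2]
def proj(c,P):
    q=(np.atleast_2d(P)-c["xyz"])@rot(c); return np.c_[c["cx"]+c["fx"]*q[:,0]/-q[:,2],c["cy"]-c["fy"]*q[:,1]/-q[:,2]]
E
python3 - <<'E'
from h import *
print(calibration("scene").keys())
s=calibration("scene");d=calibration("side")
for n,u,v,z in [("stop",195,223,.046),("block",302,243,.03),("grip",309,216,.078),("camhub",301,236,.055),("head",221,231,.024)]: print(n,back(s,u,v,z).round(3))
for n,u,v,z in [("stop",278,270,.046),("block",316,211,.05),("grip",303,197,.078)]: print(n,back(d,u,v,z).round(3))
a=cv2.imread("pics/scene0.png")[180:320,150:350]; cv2.imwrite("pics/crop0.png",cv2.resize(a,None,fx=4,fy=4,interpolation=cv2.INTER_CUBIC)[:560,:800])
E
```

```text
dict_keys(['fx', 'fy', 'cx', 'cy', 'xyz', 'rotation'])
stop [ 0.566 -0.222  0.046]
block [0.55  0.099 0.03 ]
grip [0.481 0.103 0.078]
camhub [0.55  0.095 0.055]
head [ 0.555 -0.146  0.024]
stop [ 0.546 -0.237  0.046]
block [0.548 0.079 0.05 ]
grip [0.49  0.102 0.078]
```

View pics/crop0.png

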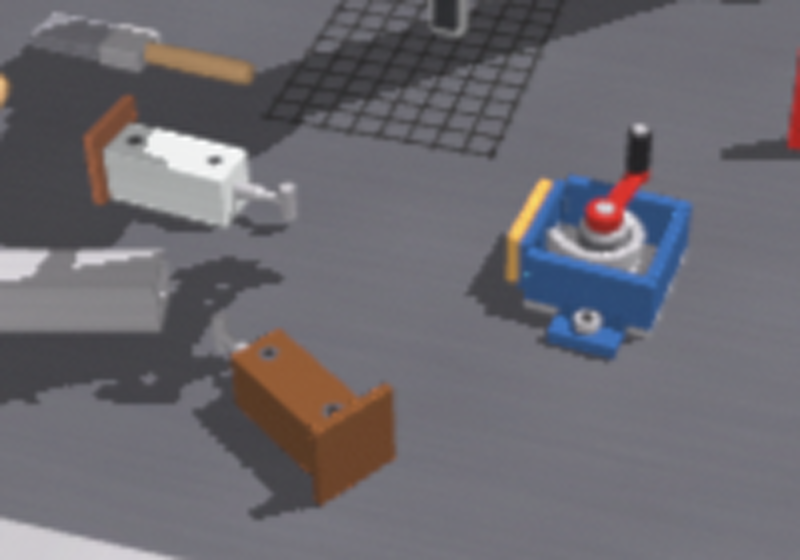

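The crop confirms the choice: a bare aluminium bar with a copper plate and T-head bolt, not brown. The bolt points at the block's brass seat, and the lever lies along -x, so the cam is open.

View pics/wrist0.png

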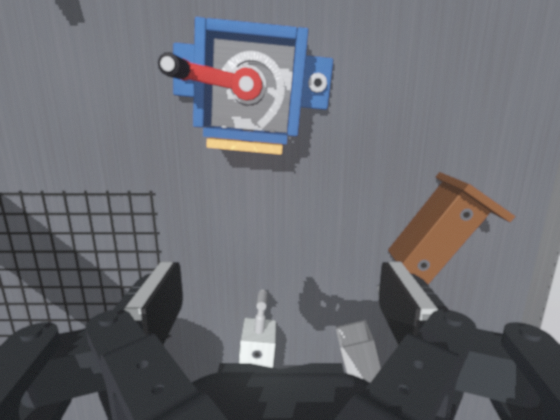

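The wrist view shows the block with its hub at (246,84) and the brass top edge from (206,144) to (283,149). The lever grip is at (170,65). The stop is partly hidden at (258,340), so I shift the view toward -y.

apply_moves(steps=[0,-4,0,0,0,-8,0,0,0,-12,0,0,0,-16,0,0,0,-16,0,0,0,-16,0,0])

```text
clock: 0.65
position: [0.5747, -0.1621, 0.2306]
ee_rot: [-0.0, 0.709, 0.706, -0.0]
contact_force: [-0.2, 0.0, -0.6]
width: 0.0856
gripper_force: 0.0
```

```bash
cat > m.py <<'E'
from h import *
def yellow(img,c):
    hsv=cv2.cvtColor(img,cv2.COLOR_RGB2HSV)
    m=cv2.inRange(hsv,(15,110,110),(28,255,255))
    n,l,s,_=cv2.connectedComponentsWithStats(m); k=1+np.argmax(s[1:,4])
    v,u=np.where(l==k); print("yellow px",len(u),u.min(),u.max(),v.min(),v.max())
    P=np.array([back(c,a,b,.048)[:2] for a,b in zip(u,v)],np.float32)
    r=cv2.minAreaRect(P); return r,P
E
python3 - <<'E'
from m import *
c=calibration("wrist"); im=get_image("wrist"); cv2.imwrite("pics/w1.png",im[:,:,::-1]); np.save("w1c.npy",c,allow_pickle=True)
print(c["xyz"],get_state()["position"])
r,P=yellow(im,c); print(r)
E
```

```text
[ 0.57512261 -0.0895481   0.3735947 ] [ 0.57465888 -0.16050585  0.23074915]Traceback (most recent call last):
  File "<stdin>", line 4, in <module>
  File "m.py", line 5, in yellow
    n,l,s,_=cv2.connectedComponentsWithStats(m); k=1+np.argmax(s[1:,4])
                                                     ~~~~~~~~~^^^^^^^^^
    return _wrapfunc(a, 'argmax', axis=axis, out=out, **kwds)
    return bound(*args, **kwds)
ValueError: attempt to get argmax of an empty sequence
```

View pics/w1.png

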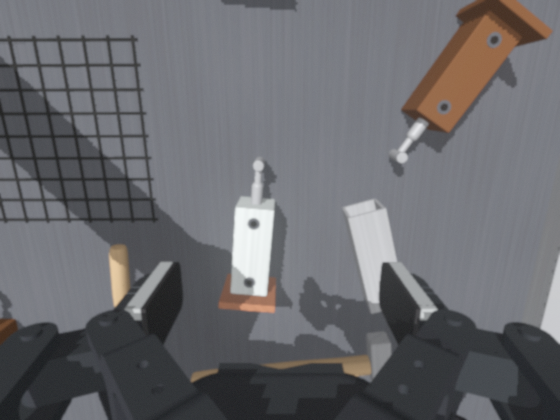

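The stop's bright top face has corners near (236,208), (273,208), (269,294) and (232,293). The bolt head is at (258,165). A square tube is to its right at (370,250), and the hammer lies behind it.

```bash
python3 - <<'E'
from m import *
c0=dict(fx=334.86664920764434,fy=334.86664920764434,cx=280.36100682523454,cy=205.36677424522094,xyz=np.array([0.5747749,0.07267606,0.37346782]),rotation=np.array([9.89699257e-01,-1.43160475e-01,6.06158216e-04,3.03629972e-04]))
c1=np.load("w1c.npy",allow_pickle=True).item(); print("w1 rot",c1["rotation"])
im0=cv2.imread("pics/wrist0.png")[:,:,::-1].copy(); im1=cv2.imread("pics/w1.png")[:,:,::-1].copy()
r,P=yellow(im0,c0); print(r)
# mean-line fit of the yellow
vx=cv2.fitLine(P,cv2.DIST_L2,0,.01,.01).ravel(); print("seat dir",vx, "yaw deg",np.degrees(np.arctan2(vx[1],vx[0])))
for n,u,v,z in [("hub",246,84,.06),("grip top",168,64,.095)]: print(n,back(c0,u,v,z).round(4))
# blue outer
hsv=cv2.cvtColor(im0,cv2.COLOR_RGB2HSV); b=cv2.inRange(hsv,(100,120,60),(125,255,255)); v,u=np.where(b>0)
k=(u<345); 
# stop top
g=cv2.cvtColor(im1,cv2.COLOR_RGB2GRAY); m=cv2.inRange(cv2.cvtColor(im1,cv2.COLOR_RGB2HSV),(0,0,195),(180,40,255)); m[:, :215]=0; m[:,300:]=0; m[:195]=0;m[310:]=0
m=cv2.morphologyEx(m,cv2.MORPH_CLOSE,np.ones((15,15)))
n,l,s,_=cv2.connectedComponentsWithStats(m);k=1+np.argmax(s[1:,4]);print("stop bbox",s[k])
print("rows",[(y,np.where(l[y]==k)[0].min(),np.where(l[y]==k)[0].max()) for y in range(205,296,10) if (l[y]==k).any()])
v,u=np.where(l==k)
Q=np.array([back(c1,a,b_,.046)[:2] for a,b_ in zip(u,v)],np.float32); print("stop rect",cv2.minAreaRect(Q), cv2.boxPoints(cv2.minAreaRect(Q)).round(4).tolist())
ln=cv2.fitLine(Q,cv2.DIST_L2,0,.01,.01).ravel(); print("dir",ln)
for n,u,v,z in [("head",258,165,.038),("holeF",254,224,.046),("holeR",249,283,.046),("cuR",276,308,.064),("cuL",220,306,.064),("tubeL",344,208,.04),("tubeR",381,201,.04),("tube low",375,300,.04)]: print(n,back(c1,u,v,z).round(4))
E
```

```text
w1 rot [ 9.89714384e-01 -1.43046519e-01  5.26867735e-04 -1.68924487e-03]Traceback (most recent call last):
  File "<stdin>", line 5, in <module>
  File "m.py", line 5, in yellow
    n,l,s,_=cv2.connectedComponentsWithStats(m); k=1+np.argmax(s[1:,4])
                                                     ~~~~~~~~~^^^^^^^^^
    return _wrapfunc(a, 'argmax', axis=axis, out=out, **kwds)
    return bound(*args, **kwds)
ValueError: attempt to get argmax of an empty sequence
```

```bash
sed -i 's/(15,110,110),(28,255,255)/(10,90,140),(35,255,255)/' m.py; python3 - <<'E'
from m import *
c0=dict(fx=334.86664920764434,fy=334.86664920764434,cx=280.36100682523454,cy=205.36677424522094,xyz=np.array([0.5747749,0.07267606,0.37346782]),rotation=np.array([9.89699257e-01,-1.43160475e-01,6.06158216e-04,3.03629972e-04]))
c1=np.load("w1c.npy",allow_pickle=True).item()
im0=cv2.imread("pics/wrist0.png")[:,:,::-1].copy(); im1=cv2.imread("pics/w1.png")[:,:,::-1].copy()
print("hsv",cv2.cvtColor(im0,cv2.COLOR_RGB2HSV)[146,245])
r,P=yellow(im0,c0); print(r)
vx=cv2.fitLine(P,cv2.DIST_L2,0,.01,.01).ravel(); print("seat dir",vx, "yaw deg",np.degrees(np.arctan2(vx[1],vx[0])))
for n,u,v,z in [("hub",246,84,.06),("grip top",168,64,.095)]: print(n,back(c0,u,v,z).round(4))
m=cv2.inRange(cv2.cvtColor(im1,cv2.COLOR_RGB2HSV),(0,0,195),(180,40,255)); m[:, :215]=0; m[:,300:]=0; m[:195]=0;m[310:]=0
m=cv2.morphologyEx(m,cv2.MORPH_CLOSE,np.ones((15,15)))
n,l,s,_=cv2.connectedComponentsWithStats(m);k=1+np.argmax(s[1:,4]);print("stop bbox",s[k])
print("rows",[(y,int(np.where(l[y]==k)[0].min()),int(np.where(l[y]==k)[0].max())) for y in range(200,300,8) if (l[y]==k).any()])
v,u=np.where(l==k)
Q=np.array([back(c1,a,b_,.046)[:2] for a,b_ in zip(u,v)],np.float32); print("stop rect",cv2.minAreaRect(Q), cv2.boxPoints(cv2.minAreaRect(Q)).round(4).tolist())
ln=cv2.fitLine(Q,cv2.DIST_L2,0,.01,.01).ravel(); print("dir",ln)
for n,u,v,z in [("head",258,165,.038),("holeF",254,224,.046),("holeR",249,283,.046),("cuR",276,308,.064),("cuL",220,306,.064),("tubeL",344,208,.04),("tubeR",381,201,.04),("tube low",375,300,.04)]: print(n,back(c1,u,v,z).round(4))
E
```

```text
hsv [ 20 101 242]
yellow px 2715 403 485 196 282
((0.7438554763793945, -0.0621507354080677), (0.09283477067947388, 0.0388140045106411), 57.696231842041016)
seat dir [ 0.5328032   0.8462392   0.7446038  -0.06032553] yaw deg 57.804947
hub [0.5441 0.0916 0.06  ]
grip top [0.4877 0.104  0.095 ]
stop bbox [ 232  195   42  101 2981]
rows [(200, 251, 258), (208, 235, 269), (216, 234, 272), (224, 234, 272), (232, 234, 271), (240, 233, 270), (248, 233, 270), (256, 232, 269), (264, 233, 268), (272, 240, 267), (280, 253, 267), (288, 253, 266)]
stop rect ((0.5436322689056396, -0.23190507292747498), (0.11436545103788376, 0.03999224305152893), 84.58206176757812) [[0.5182999968528748, -0.28690001368522644], [0.5580999851226807, -0.2906999886035919], [0.5688999891281128, -0.1768999993801117], [0.5291000008583069, -0.17309999465942383]]
dir [ 0.01423652 -0.9998987   0.5452934  -0.22784309]
head [ 0.5522 -0.1461  0.038 ]
holeF [ 0.5472 -0.2063  0.046 ]
holeR [ 0.54   -0.2748  0.046 ]
cuR [ 0.5696 -0.2944  0.064 ]
cuL [ 0.5104 -0.2917  0.064 ]
tubeL [ 0.6408 -0.1911  0.04  ]
tubeR [ 0.6787 -0.1837  0.04  ]
tube low [ 0.6814 -0.3002  0.04  ]
```

```bash
python3 - <<'E'
from m import *
c0=dict(fx=334.86664920764434,fy=334.86664920764434,cx=280.36100682523454,cy=205.36677424522094,xyz=np.array([0.5747749,0.07267606,0.37346782]),rotation=np.array([9.89699257e-01,-1.43160475e-01,6.06158216e-04,3.03629972e-04]))
im0=cv2.imread("pics/wrist0.png")[:,:,::-1].copy()
h=cv2.cvtColor(im0,cv2.COLOR_RGB2HSV); m=cv2.inRange(h,(12,60,150),(32,255,255)); m[:,330:]=0;m[180:]=0;m[:120]=0;m[:,:180]=0
v,u=np.where(m>0);print(len(u),u.min(),u.max(),v.min(),v.max())
P=np.array([back(c0,a,b,.048)[:2] for a,b in zip(u,v)],np.float32); r=cv2.minAreaRect(P); print(r,cv2.boxPoints(r).round(4).tolist(),P.mean(0))
l=cv2.fitLine(P,cv2.DIST_L2,0,.01,.01).ravel(); yaw=np.arctan2(l[1],l[0]); print("yaw",np.degrees(yaw))
yv=np.array([-np.sin(yaw),np.cos(yaw)]); print("cam axis from seat",np.array(r[0])+.056*yv)
b=cv2.inRange(h,(100,130,60),(125,255,255)); b[:, :180]=0;b[:,345:]=0;b[160:]=0
print("cols per row",[(y,np.where(b[y])[0].min(),np.where(b[y])[0].max()) for y in range(18,140,10) if b[y].any()])
red=cv2.inRange(h,(0,150,90),(6,255,255)); red[:, :180]=0;red[:,345:]=0;red[160:]=0
print("red rows@col",[(x,np.where(red[:,x])[0].min(),np.where(red[:,x])[0].max()) for x in range(185,275,8) if red[:,x].any()])
E
```

```text
804 206 282 138 154
((0.5394079685211182, 0.03620940446853638), (0.010147107765078545, 0.0733306035399437), 84.85076141357422) [[0.5023999810218811, 0.03440000116825104], [0.5755000114440918, 0.027899999171495438], [0.5763999819755554, 0.03799999877810478], [0.5033000111579895, 0.044599998742341995]] [0.53935933 0.03621159]
yaw -5.183933
cam axis from seat [0.54446775 0.09198035]
cols per row [(18, np.int64(196), np.int64(200)), (28, np.int64(196), np.int64(295)), (38, np.int64(196), np.int64(305)), (48, np.int64(180), np.int64(304)), (58, np.int64(188), np.int64(321)), (68, np.int64(295), np.int64(331)), (78, np.int64(294), np.int64(329)), (88, np.int64(180), np.int64(328)), (98, np.int64(195), np.int64(326)), (108, np.int64(195), np.int64(324)), (118, np.int64(195), np.int64(297)), (128, np.int64(206), np.int64(295)), (138, np.int64(251), np.int64(285))]
red rows@col [(193, np.int64(65), np.int64(78)), (201, np.int64(67), np.int64(80)), (209, np.int64(68), np.int64(82)), (217, np.int64(71), np.int64(83)), (225, np.int64(73), np.int64(85)), (233, np.int64(75), np.int64(88)), (241, np.int64(71), np.int64(96)), (249, np.int64(70), np.int64(97)), (257, np.int64(78), np.int64(93))]
```

The measurements agree with each other:

| Item | Position (m) | Yaw | Check |
|---|---|---|---|
| Cam axis | (0.544, 0.092) | -5.2° | The hub and seat measurements agree to 0.5 mm |
| Stop | (0.5435, -0.2375) | -5.5° | Width 40 mm and head offset fit the description |

Next I go above the stop, 15 mm behind its centre.

apply_moves(steps=[-1.1,-3,0,-2,-2.2,-6,0,-4,-3.3,-9.2,0,-5.5,-3.3,-9.2,-4,-5.5,-3.3,-9.2,-8,-5.5,-3.3,-9.2,-11,-5.5,-3.3,-9.2,-12,-5.5,-3.3,-9.2,-12,-5.5], jaw=0)

```text
clock: 1.37
position: [0.5404, -0.2495, 0.1085]
ee_rot: [-0.003, 0.74, 0.673, -0.001]
contact_force: [-0.4, -0.2, 0.4]
width: 0.0852
gripper_force: 0.0
```

```bash
python3 - <<'E'
from m import *
c=calibration("wrist"); im=get_image("wrist"); cv2.imwrite("pics/w2.png",im[:,:,::-1]); s=get_state(); print(s["position"],s["ee_rot"])
E
```

```text
[ 0.54205497 -0.25062824  0.11089356] [-9.45817175e-04  7.39705346e-01  6.72930230e-01 -1.13253311e-04]
```

View pics/w2.png

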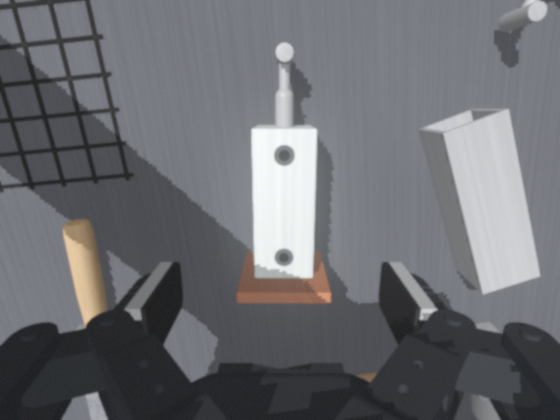

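The stop sits upright in view, with its yaw matched, at column 284 between the fingers (mid column 280). The brush at (85,260) and the tube at (490,190) are well clear. I descend and grip.

apply_moves(steps=[0.1,0,-3,0,0.1,0,-6,0,0.1,0,-8.5,0,0.1,0,-9.8,0,0.1,0,-9.8,0,0.1,0,-9.8,0])

```text
clock: 1.92
position: [0.5448, -0.2523, 0.0151]
ee_rot: [0.001, 0.74, 0.673, 0.0]
contact_force: [0.3, -0.6, 0.1]
width: 0.0854
gripper_force: 0.0
```

apply_moves(steps=[0,0,0,0,0,0,0,0,0,0,0,0,0,0,0,0,0,0,0,0,0,0,0,0,0,0,0,0,0,0,0,0], jaw=255, newtons=40)

```text
clock: 2.58
position: [0.5426, -0.2522, 0.0148]
ee_rot: [0.0, 0.74, 0.673, -0.0]
contact_force: [-1.5, -0.3, 6.3]
width: 0.0394
gripper_force: 43.6
```

Gripped at 39.4 mm opening. I slide it to just short of the slot and look again.

apply_moves(steps=[-0.2,2.4,0,0.2,-0.4,5,0,0.2,-0.7,7.8,0,0.2,-1.0,10.6,0,0.2,-1.2,13.2,0,0.2,-1.5,15.5,0,0.2,-1.5,16,0,0.2,-1.5,16,0,0.2])

```text
clock: 3.25
position: [0.5288, -0.0908, 0.0148]
ee_rot: [0.001, 0.738, 0.674, 0.001]
contact_force: [-0.0, 4.7, 8.9]
width: 0.0391
gripper_force: 43.9
```

```bash
python3 - <<'E'
from m import *
c=calibration("wrist"); im=get_image("wrist"); cv2.imwrite("pics/w3.png",im[:,:,::-1]); s=get_state(); print(s["position"],s["ee_rot"],s["contact_force"]); np.save("w3c.npy",c,allow_pickle=True)
E
```

```text
[ 0.52881652 -0.09086751  0.01478631] [2.19724600e-04 7.38799509e-01 6.73924344e-01 1.10216072e-03] [ 1.01466229  6.12208171 10.31893448]
```

View pics/w3.png

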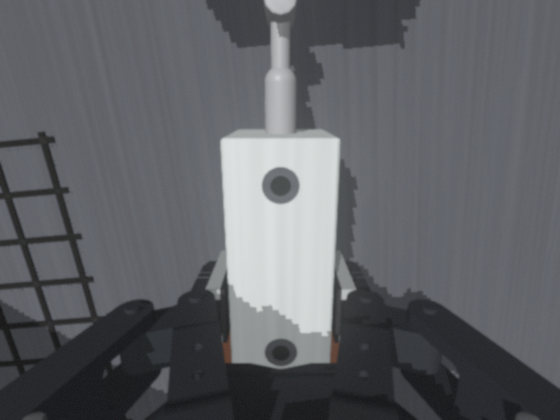

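The stop is held centrally and square, with its bolt head at (281,3). The block is still out of this view.

```bash
python3 - <<'E'
from m import *
c=np.load("w3c.npy",allow_pickle=True).item(); s=get_state()
y=np.radians(-5.18); X=np.array([np.cos(y),np.sin(y)]);Y=np.array([-np.sin(y),np.cos(y)]); cam=np.array([.5443,.0918])
f=lambda p:(1000*np.array([(p-cam)@X,(p-cam)@Y])).round(1)
for n,p in [("tcp",s["position"][:2]),("head",back(c,281,4,.038)[:2]),("holeF",back(c,281,185,.046)[:2]),("holeR",back(c,281,351,.046)[:2]),("frontL",back(c,223,138,.046)[:2]),("frontR",back(c,338,138,.046)[:2])]: print(n,f(p))
q=s["ee_rot"]; print("yaw",np.degrees(2*np.arctan2(q[2],q[1]))-90)
a=get_image("scene"); A=a[170:300,220:390]; cv2.imwrite("pics/s3.png",cv2.resize(A,None,fx=4,fy=4,interpolation=cv2.INTER_CUBIC)[:,:,::-1])
E
```

```text
tcp [   1.1 -183.3]
head [  1.2 -79.5]
holeF [   1.2 -136.4]
holeR [   1.3 -204.3]
frontL [ -17.8 -120.6]
frontR [  19.9 -120.6]
yaw -5.258584047359008
```

View pics/s3.png

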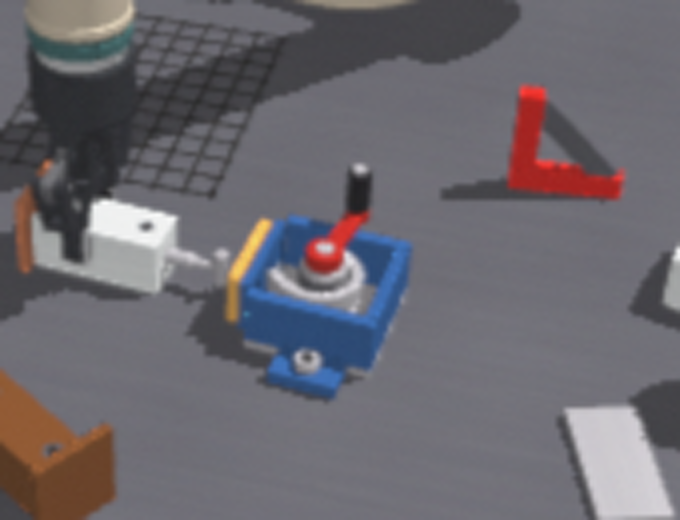

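The head is 79.5 mm out and 1.2 mm to +x, and the yaw is within 0.1°. I correct sideways and advance gently into the lead-in.

apply_moves(steps=[-0.1,0.1,0,0,-0.1,0.4,0,0,0,0.8,0,0,0,1.2,0,0,0,1.6,0,0,0.1,2.0,0,0,0.1,2.4,0,0,0.1,2.4,0,0])

```text
clock: 4.02
position: [0.5312, -0.0707, 0.0148]
ee_rot: [0.003, 0.739, 0.674, 0.0]
contact_force: [0.2, -6.5, 7.4]
width: 0.0392
gripper_force: 43.6
```

apply_moves(steps=[0,0.4,0,0,0,0.8,0,0,0,1.2,0,0,0,1.2,0,0])

```text
clock: 4.35
position: [0.5313, -0.0587, 0.0149]
ee_rot: [0.003, 0.739, 0.674, 0.0]
contact_force: [-0.4, -5.6, 6.9]
width: 0.0392
gripper_force: 43.6
```

```bash
cat > st.py <<'E'
from m import *
y=np.radians(-5.18); X=np.array([np.cos(y),np.sin(y)]);Y=np.array([-np.sin(y),np.cos(y)]); cam=np.array([.5443,.0918])
f=lambda p:(1000*np.array([(p-cam)@X,(p-cam)@Y])).round(1)
def st(n=6):
    L=[]
    for i in range(n):
        im=get_image("wrist"); s=get_state(); L.append(np.r_[s["position"],s["contact_force"],s["qpos"]])
    L=np.array(L); m=L.mean(0); print("pos",m[:3].round(4),"blk",f(m[:2]),"F",m[3:6].round(1),"Fblk",np.array([m[3:5]@X,m[3:5]@Y]).round(1),"std",L.std(0)[:6].round(4)); return im
E
python3 -c "
from st import *
st()"
```

```text
pos [ 0.5313 -0.0586  0.0149] blk [   0.7 -151. ] F [ 0.8 -5.4  6.4] Fblk [ 1.3 -5.3] std [0.     0.     0.     0.5143 0.4168 0.4355]
```

The head has passed the plate with only bench friction (5 N), 0.7 mm off the centre line. I continue until it bottoms.

apply_moves(steps=[0,0.3,0,0,0,0.6,0,0,0.1,0.9,0,0,0.1,1.2,0,0,0.1,1.5,0,0,0.1,1.7,0,0,0.1,1.7,0,0])

```text
clock: 5.23
position: [0.5323, -0.0419, 0.0148]
ee_rot: [0.003, 0.739, 0.674, 0.0]
contact_force: [0.4, -7.0, 6.1]
width: 0.0392
gripper_force: 43.5
```

apply_moves(steps=[0,0.1,0,0,0,0.2,0,0,0,0.3,0,0,0,0.3,0,0])

```text
clock: 5.57
position: [0.5323, -0.0393, 0.0149]
ee_rot: [0.003, 0.739, 0.674, 0.0]
contact_force: [1.3, -7.3, 7.0]
width: 0.0393
gripper_force: 43.6
```

apply_moves(steps=[0,0.1,0,0,0,0.2,0,0,0,0.2,0,0])

```text
clock: 5.82
position: [0.5323, -0.0373, 0.0148]
ee_rot: [0.003, 0.739, 0.674, 0.0]
contact_force: [0.0, -8.0, 6.5]
width: 0.0392
gripper_force: 43.6
```

apply_moves(steps=[0,0.1,0,0,0,0.2,0,0,0,0.2,0,0])

```text
clock: 6.07
position: [0.5324, -0.0371, 0.0149]
ee_rot: [0.004, 0.738, 0.675, -0.001]
contact_force: [0.2, -14.5, 6.5]
width: 0.0393
gripper_force: 43.4
```

It bottomed: the motion stopped at 14.5 N with the stop's origin about 116.6 mm from the cam axis, as expected. I release and lift.

apply_moves(steps=[0,-0.1,0,0,0,-0.1,0,0,0,-0.1,0,0,0,-0.1,0,0,0,-0.1,0,0,0,-0.1,0,0,0,-0.1,0,0,0,-0.1,0,0], jaw=0)

```text
clock: 6.73
position: [0.53, -0.0328, 0.0133]
ee_rot: [-0.0, 0.739, 0.674, -0.0]
contact_force: [0.6, 0.2, -0.5]
width: 0.0853
gripper_force: 0.0
```

apply_moves(steps=[0,-1,3,0,0,-2,7,0,0,-3,11,0,0,-4,15,0,0,-4,19,0,0,-4,22,0,0,-4,22,0,0,-4,22,0])

```text
clock: 7.4
position: [0.5311, -0.0732, 0.2355]
ee_rot: [0.002, 0.739, 0.674, 0.001]
contact_force: [0.2, -0.1, -0.9]
width: 0.0853
gripper_force: 0.0
```

```bash
python3 -c "
from st import *
im=st(2); cv2.imwrite('pics/w4.png',im[:,:,::-1]); np.save('w4c.npy',calibration('wrist'),allow_pickle=True)"
```

```text
pos [ 0.5295 -0.0728  0.2329] blk [ 1.000e-01 -1.652e+02] F [ 0.1  0.2 -0.6] Fblk [0.1 0.2] std [3.00e-04 1.00e-04 6.00e-04 3.93e-02 3.38e-02 3.18e-01]
```

View pics/w4.png

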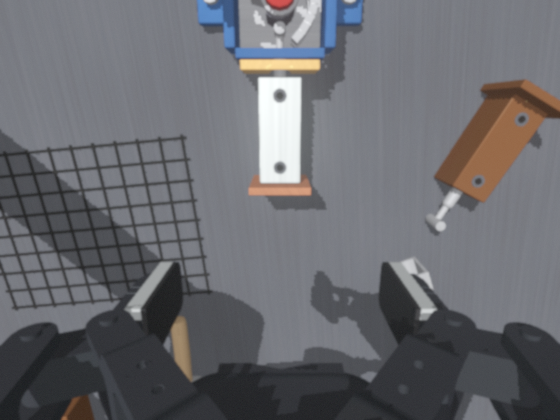

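The stop sits square with its bolt in the slot and the head at (279,28) against the cam; the face is a few mm off the brass. Now I move over toward the lever and re-measure it numerically.

apply_moves(steps=[-0.4,2,0,0,-0.8,4,0,0,-1.2,6,0,0,-1.6,8,0,0,-2,9,0,0,-2,9,0,0,-2,9,0,0], jaw=135)

```text
clock: 8.08
position: [0.5094, 0.017, 0.2323]
ee_rot: [-0.0, 0.739, 0.674, -0.001]
contact_force: [0.6, -0.2, 0.8]
width: 0.0401
gripper_force: 0.0
```

```bash
cat > lev.py <<'E'
from st import *
def lever():
    im=st(2); c=calibration("wrist")
    h=cv2.cvtColor(im,cv2.COLOR_RGB2HSV)
    red=cv2.inRange(h,(0,140,80),(6,255,255))|cv2.inRange(h,(174,140,80),(180,255,255))
    n,l,s,ce=cv2.connectedComponentsWithStats(red)
    hub=proj(c,[[*cam,.058]])[0]
    k=[i for i in range(1,n) if s[i,4]>60 and np.hypot(*(ce[i]-hub))<90]
    v,u=np.where(np.isin(l,k)); Q=np.array([back(c,a,b,.058)[:2] for a,b in zip(u,v)])
    d=Q-cam; a=np.arctan2(d@Y,d@X); far=np.hypot(*d.T)>.02
    ang=np.angle(np.exp(1j*a[far]).mean()); print("npx",len(u),"cam angle est",(np.pi-ang).round(3),"hub px",hub.round(0),"maxr",np.hypot(*d.T).max().round(4))
    g=cam+.058*(X*np.cos(ang)+Y*np.sin(ang)); print("grip",g.round(4)); return im
E
python3 -c "
from lev import *
im=lever(); cv2.imwrite('pics/w5.png',im[:,:,::-1])
s=calibration('scene')
for n,u,v,z in [('spray base',428,268,0),('magnet',362,215,0),('magnet top',351,195,.09),('riser',398,238,.03)]: print(n,back(s,u,v,z).round(3))"
```

```text
pos [0.51   0.0163 0.2327] blk [-27.3 -78.3] F [-0.8 -0.4  0. ] Fblk [-0.7 -0.5] std [1.00e-04 1.00e-04 1.00e-04 1.61e-01 8.83e-02 9.11e-02]
npx 969 cam angle est 0.126 hub px [310.  99.] maxr 0.051
grip [0.4877 0.1043]
spray base [0.524 0.455 0.   ]
magnet [0.324 0.253 0.   ]
magnet top [0.354 0.209 0.09 ]
riser [0.451 0.366 0.03 ]
```

The cam angle is 0.126 rad and the grip is at (0.4877, 0.1043), as measured before. I go down over the grip and close.

apply_moves(steps=[-0.8,3,0,0,-1.6,6,0,0,-2.2,8.8,-2,0,-2.2,8.8,-6,0,-2.2,8.8,-9.5,0,-2.2,8.8,-9.5,0,-2.2,8.8,-9.5,0])

```text
clock: 8.77
position: [0.4872, 0.1042, 0.1372]
ee_rot: [-0.001, 0.739, 0.673, -0.002]
contact_force: [0.3, -0.5, 0.5]
width: 0.04
gripper_force: 0.0
```

apply_moves(steps=[0,0,-2,0,0,0,-4,0,0,0,-6,0,0,0,-6.7,0,0,0,-6.7,0,0,0,-6.7,0])

```text
clock: 9.27
position: [0.4897, 0.1046, 0.0728]
ee_rot: [0.001, 0.739, 0.673, 0.001]
contact_force: [0.6, 0.2, -0.3]
width: 0.04
gripper_force: 0.0
```

apply_moves(steps=[0,0,-0.2,0,0,0,-0.2,0,0,0,-0.2,0,0,0,-0.2,0,0,0,-0.2,0,0,0,-0.2,0], jaw=255, newtons=30)

```text
clock: 9.77
position: [0.4878, 0.1051, 0.0707]
ee_rot: [0.0, 0.739, 0.674, 0.0]
contact_force: [-2.6, -0.2, 5.0]
width: 0.0166
gripper_force: 29.2
```

```bash
cat > arc.py <<'E'
from st import *
import sys
def tang():
    s=get_state(); p=s["position"][:2]; d=p-cam; a=np.arctan2(d@Y,d@X); th=np.pi-a; r=np.hypot(*d)
    t=X*np.sin(a)-Y*np.cos(a); n=d/r; F=s["contact_force"][:2]
    print("t",s["clock"],"theta",th.round(3),"r",r.round(4),"pushF",(-F@t).round(1),"radF",(F@n).round(1),"z",s["position"][2].round(4),"pos",p.round(4))
    return th
def plan(th0,dths,r=.058):
    q=lambda t:cam+r*(-X*np.cos(t)+Y*np.sin(t))
    for d in dths: print(d,(100*(q(th0+d)-q(th0))).round(2))
E
python3 -c "
from arc import *
get_image('wrist'); th=tang(); plan(th,[.1,.2,.3,.4,.5,.6,.7,.8])"
```

```text
t 9.8167 theta 0.14 r 0.0581 pushF 0.7 radF 2.4 z 0.0708 pos [0.4878 0.105 ]
0.1 [0.16 0.56]
0.2 [0.38 1.1 ]
0.3 [0.64 1.61]
0.4 [0.96 2.09]
0.5 [1.33 2.55]
0.6 [1.73 2.96]
0.7 [2.18 3.33]
0.8 [2.66 3.65]
```

The grip is held at 58.1 mm radius, which matches. I follow the arc, 0.1 rad per row.

apply_moves(steps=[0.2,0.6,0,0,0.4,1.1,0,0,0.6,1.6,0,0,1.0,2.1,0,0,1.3,2.5,0,0,1.7,3.0,0,0,2.2,3.3,0,0,2.7,3.6,0,0])

```text
clock: 10.48
position: [0.5139, 0.1418, 0.0707]
ee_rot: [-0.001, 0.739, 0.674, -0.0]
contact_force: [-5.5, 1.8, 7.8]
width: 0.0169
gripper_force: 29.5
```

```bash
python3 -c "
from arc import *
get_image('wrist'); th=tang(); plan(.94,[.1,.2,.3,.4,.5,.6,.7,.8])"
```

```text
t 10.5333 theta 0.96 r 0.0586 pushF 2.0 radF 3.5 z 0.0708 pos [0.5152 0.1426]
0.1 [0.51 0.27]
0.2 [1.05 0.49]
0.3 [1.6  0.66]
0.4 [2.17 0.77]
0.5 [2.75 0.82]
0.6 [3.33 0.82]
0.7 [3.91 0.75]
0.8 [4.47 0.63]
```

apply_moves(steps=[0.5,0.2,0,0,1.0,0.4,0,0,1.6,0.6,0,0,2.2,0.7,0,0,2.7,0.8,0,0,3.3,0.8,0,0,3.9,0.7,0,0,4.5,0.6,0,0])

```text
clock: 11.2
position: [0.5595, 0.1486, 0.0707]
ee_rot: [-0.001, 0.739, 0.674, 0.001]
contact_force: [-3.7, 2.1, 5.0]
width: 0.0171
gripper_force: 29.4
```

```bash
python3 -c "
from arc import *
get_image('wrist'); th=tang(); plan(1.74,[.05,.1,.15,.2,.25,.3,.35,.4,.5,.6,.7,.8])"
```

```text
t 11.25 theta 1.777 r 0.0588 pushF 1.7 radF 1.7 z 0.0708 pos [0.5615 0.148 ]
0.05 [ 0.28 -0.08]
0.1 [ 0.55 -0.18]
0.15 [ 0.82 -0.29]
0.2 [ 1.08 -0.41]
0.25 [ 1.34 -0.54]
0.3 [ 1.59 -0.69]
0.35 [ 1.83 -0.85]
0.4 [ 2.07 -1.02]
0.5 [ 2.51 -1.4 ]
0.6 [ 2.91 -1.82]
0.7 [ 3.26 -2.28]
0.8 [ 3.57 -2.77]
```

apply_moves(steps=[0.3,-0.1,0,0,0.5,-0.2,0,0,0.8,-0.3,0,0,1.1,-0.4,0,0,1.3,-0.5,0,0,1.6,-0.7,0,0,1.8,-0.9,0,0])

```text
clock: 11.83
position: [0.5787, 0.1393, 0.0708]
ee_rot: [-0.0, 0.739, 0.673, 0.002]
contact_force: [-1.2, 3.9, 4.1]
width: 0.0168
gripper_force: 29.7
```

```bash
python3 -c "
from arc import *
get_image('wrist'); th=tang(); plan(2.09,[.05,.1,.15,.2,.25,.3,.35,.4,.45,.5])"
```

```text
t 11.8833 theta 2.122 r 0.0586 pushF 1.8 radF 2.4 z 0.0708 pos [0.5794 0.1388]
0.05 [ 0.23 -0.17]
0.1 [ 0.46 -0.36]
0.15 [ 0.67 -0.55]
0.2 [ 0.88 -0.75]
0.25 [ 1.07 -0.97]
0.3 [ 1.26 -1.19]
0.35 [ 1.43 -1.43]
0.4 [ 1.59 -1.67]
0.45 [ 1.74 -1.92]
0.5 [ 1.87 -2.17]
```

Still free at 1.8 N. From here I take smaller bites, with a force check every 0.1 to 0.15 rad.

apply_moves(steps=[0.2,-0.2,0,0,0.5,-0.4,0,0,0.7,-0.6,0,0,0.7,-0.6,0,0])

```text
clock: 12.22
position: [0.5865, 0.1325, 0.0708]
ee_rot: [0.001, 0.739, 0.674, 0.002]
contact_force: [-0.2, 2.4, 5.8]
width: 0.0166
gripper_force: 29.7
```

```bash
python3 -c "
from arc import *
get_image('wrist'); th=tang(); plan(th,[.05,.1,.15,.2,.25,.3,.35,.4,.45,.5])"
```

```text
t 12.2667 theta 2.283 r 0.0586 pushF 2.1 radF 1.1 z 0.0708 pos [0.5864 0.1325]
0.05 [ 0.2  -0.21]
0.1 [ 0.38 -0.44]
0.15 [ 0.56 -0.67]
0.2 [ 0.72 -0.91]
0.25 [ 0.87 -1.16]
0.3 [ 1.   -1.41]
0.35 [ 1.13 -1.68]
0.4 [ 1.24 -1.94]
0.45 [ 1.34 -2.22]
0.5 [ 1.42 -2.49]
```

apply_moves(steps=[0.2,-0.2,0,0,0.4,-0.4,0,0,0.5,-0.7,0,0,0.5,-0.7,0,0])

```text
clock: 12.6
position: [0.592, 0.1256, 0.0708]
ee_rot: [0.001, 0.739, 0.673, 0.002]
contact_force: [1.9, 3.0, 5.2]
width: 0.0169
gripper_force: 29.7
```

```bash
python3 -c "
from arc import *
get_image('wrist'); th=tang(); plan(th,[.05,.1,.15,.2,.25,.3,.35,.4,.45,.5])"
```

```text
t 12.65 theta 2.434 r 0.0585 pushF 1.8 radF 3.4 z 0.0708 pos [0.592  0.1256]
0.05 [ 0.16 -0.24]
0.1 [ 0.31 -0.49]
0.15 [ 0.45 -0.74]
0.2 [ 0.57 -1.01]
0.25 [ 0.68 -1.27]
0.3 [ 0.78 -1.55]
0.35 [ 0.86 -1.83]
0.4 [ 0.93 -2.11]
0.45 [ 0.99 -2.39]
0.5 [ 1.03 -2.68]
```

apply_moves(steps=[0.1,-0.2,0,0,0.3,-0.5,0,0,0.4,-0.7,0,0,0.4,-0.7,0,0])

```text
clock: 12.98
position: [0.5962, 0.1185, 0.0708]
ee_rot: [0.001, 0.739, 0.674, 0.002]
contact_force: [1.4, 3.3, 4.2]
width: 0.0165
gripper_force: 29.8
```

```bash
python3 -c "
from arc import *
get_image('wrist'); th=tang(); plan(th,[.05,.1,.15,.2,.25,.3,.35,.4,.45,.5])"
```

```text
t 13.0333 theta 2.576 r 0.0584 pushF 1.0 radF 2.5 z 0.0708 pos [0.5962 0.1185]
0.05 [ 0.13 -0.26]
0.1 [ 0.24 -0.53]
0.15 [ 0.34 -0.8 ]
0.2 [ 0.42 -1.08]
0.25 [ 0.5  -1.36]
0.3 [ 0.55 -1.64]
0.35 [ 0.6  -1.93]
0.4 [ 0.63 -2.22]
0.45 [ 0.64 -2.51]
0.5 [ 0.64 -2.8 ]
```

apply_moves(steps=[0.1,-0.3,0,0,0.2,-0.5,0,0,0.3,-0.8,0,0,0.3,-0.8,0,0])

```text
clock: 13.37
position: [0.5996, 0.1103, 0.0708]
ee_rot: [0.002, 0.739, 0.674, 0.002]
contact_force: [1.9, 3.1, 5.2]
width: 0.0167
gripper_force: 29.7
```

```bash
python3 -c "
from arc import *
[(get_image('wrist'),tang()) for i in range(3)]; plan(2.72,[.05,.1,.15,.2,.25,.3,.35,.4,.45,.5])"
```

```text
t 13.4167 theta 2.728 r 0.0583 pushF 1.5 radF 3.4 z 0.0708 pos [0.5995 0.1103]
t 13.4667 theta 2.728 r 0.0583 pushF 1.8 radF 3.7 z 0.0708 pos [0.5996 0.1103]
t 13.5167 theta 2.728 r 0.0583 pushF 1.0 radF 2.7 z 0.0708 pos [0.5996 0.1103]
0.05 [ 0.09 -0.28]
0.1 [ 0.16 -0.56]
0.15 [ 0.22 -0.84]
0.2 [ 0.27 -1.13]
0.25 [ 0.3  -1.42]
0.3 [ 0.31 -1.71]
0.35 [ 0.31 -2.  ]
0.4 [ 0.3  -2.28]
0.45 [ 0.27 -2.57]
0.5 [ 0.23 -2.86]
```

apply_moves(steps=[0.1,-0.3,0,0,0.1,-0.6,0,0,0.1,-0.6,0,0])

```text
clock: 13.77
position: [0.6011, 0.1042, 0.0708]
ee_rot: [0.002, 0.739, 0.674, 0.003]
contact_force: [4.7, 2.5, 4.3]
width: 0.0168
gripper_force: 29.7
```

```bash
python3 -c "
from arc import *
[(get_image('wrist'),tang()) for i in range(3)]"
```

```text
t 13.8167 theta 2.836 r 0.0581 pushF 1.7 radF 5.0 z 0.0708 pos [0.6011 0.1042]
t 13.8667 theta 2.836 r 0.0582 pushF 0.8 radF 5.5 z 0.0708 pos [0.6011 0.1042]
t 13.9167 theta 2.836 r 0.0582 pushF 1.5 radF 5.0 z 0.0708 pos [0.6011 0.1042]
```

apply_moves(steps=[0.1,-0.3,0,0,0.1,-0.6,0,0,0.1,-0.6,0,0])

```text
clock: 14.17
position: [0.602, 0.098, 0.0708]
ee_rot: [0.002, 0.739, 0.674, 0.003]
contact_force: [4.4, 2.3, 4.6]
width: 0.0169
gripper_force: 29.7
```

```bash
python3 -c "
from arc import *
[(get_image('wrist'),tang()) for i in range(3)]; plan(2.93,[.05,.1,.15,.2,.25,.3,.35,.4,.45,.5])"
```

```text
t 14.2167 theta 2.944 r 0.0581 pushF 1.9 radF 4.5 z 0.0708 pos [0.602 0.098]
t 14.2667 theta 2.944 r 0.0581 pushF 1.0 radF 4.9 z 0.0708 pos [0.602 0.098]
t 14.3167 theta 2.943 r 0.0581 pushF 2.1 radF 3.7 z 0.0708 pos [0.602 0.098]
0.05 [ 0.03 -0.29]
0.1 [ 0.04 -0.58]
0.15 [ 0.04 -0.87]
0.2 [ 0.02 -1.16]
0.25 [-0.01 -1.45]
0.3 [-0.05 -1.73]
0.35 [-0.11 -2.02]
0.4 [-0.18 -2.3 ]
0.45 [-0.27 -2.57]
0.5 [-0.37 -2.85]
```

apply_moves(steps=[0.1,-0.3,0,0,0.1,-0.6,0,0,0.1,-0.6,0,0])

```text
clock: 14.57
position: [0.6023, 0.0918, 0.0708]
ee_rot: [0.002, 0.739, 0.674, 0.002]
contact_force: [2.4, 1.7, 7.2]
width: 0.017
gripper_force: 29.9
```

```bash
python3 -c "
from arc import *
[(get_image('wrist'),tang()) for i in range(3)]"
```

```text
t 14.6167 theta 3.051 r 0.058 pushF 2.6 radF 2.2 z 0.0707 pos [0.6023 0.0918]
t 14.6667 theta 3.051 r 0.058 pushF 2.8 radF 2.9 z 0.0708 pos [0.6023 0.0918]
t 14.7167 theta 3.051 r 0.058 pushF 1.7 radF 3.4 z 0.0708 pos [0.6023 0.0918]
```

apply_moves(steps=[0,-0.3,0,0,0,-0.3,0,0])

```text
clock: 14.88
position: [0.6022, 0.0889, 0.0708]
ee_rot: [0.002, 0.739, 0.674, 0.002]
contact_force: [2.5, 1.8, 5.4]
width: 0.0167
gripper_force: 29.9
```

```bash
python3 -c "
from arc import *
[(get_image('wrist'),tang()) for i in range(3)]"
```

```text
t 14.9333 theta 3.102 r 0.058 pushF 1.9 radF 2.4 z 0.0708 pos [0.6022 0.0889]
t 14.9833 theta 3.102 r 0.058 pushF 2.9 radF 2.1 z 0.0708 pos [0.6023 0.0888]
t 15.0333 theta 3.102 r 0.058 pushF 1.4 radF 1.8 z 0.0708 pos [0.6022 0.0889]
```

apply_moves(steps=[0,-0.3,0,0,0,-0.6,0,0,0,-0.6,0,0])

```text
clock: 15.28
position: [0.6016, 0.0833, 0.0708]
ee_rot: [0.001, 0.739, 0.673, 0.002]
contact_force: [1.6, 2.5, 7.2]
width: 0.0166
gripper_force: 29.9
```

```bash
python3 -c "
from arc import *
[(get_image('wrist'),tang()) for i in range(3)]"
```

```text
t 15.3333 theta 3.198 r 0.058 pushF 1.5 radF 1.4 z 0.0707 pos [0.6017 0.0833]
t 15.3833 theta 3.198 r 0.058 pushF 3.4 radF 1.1 z 0.0707 pos [0.6017 0.0833]
t 15.4333 theta 3.198 r 0.058 pushF 2.9 radF 1.7 z 0.0707 pos [0.6016 0.0833]
```

apply_moves(steps=[0,-0.3,0,0,0,-0.3,0,0])

```text
clock: 15.6
position: [0.6012, 0.0809, 0.0707]
ee_rot: [0.001, 0.739, 0.673, 0.002]
contact_force: [0.4, 4.3, 7.0]
width: 0.0169
gripper_force: 30.0
```

```bash
python3 -c "
from arc import *
[(get_image('wrist'),tang()) for i in range(3)]"
```

```text
t 15.65 theta 3.241 r 0.058 pushF 5.3 radF 0.7 z 0.0707 pos [0.6013 0.0808]
t 15.7 theta 3.241 r 0.058 pushF 4.5 radF 1.0 z 0.0707 pos [0.6012 0.0808]
t 15.75 theta 3.241 r 0.058 pushF 4.6 radF 0.2 z 0.0707 pos [0.6012 0.0809]
```

The push climbs from about 2.6 N to 4.8 N at 3.24 rad, so the stop has met the seat. I tighten toward 8 N in small steps.

apply_moves(steps=[0,-0.2,0,0,0,-0.4,0,0,0,-0.4,0,0])

```text
clock: 16.0
position: [0.6005, 0.0776, 0.0707]
ee_rot: [-0.0, 0.739, 0.673, 0.002]
contact_force: [-0.5, 6.4, 8.2]
width: 0.0168
gripper_force: 30.1
```

```bash
python3 -c "
from arc import *
[(get_image('wrist'),tang()) for i in range(4)]"
```

```text
t 16.05 theta 3.299 r 0.058 pushF 5.8 radF -2.0 z 0.0707 pos [0.6005 0.0776]
t 16.1 theta 3.299 r 0.058 pushF 5.2 radF -1.4 z 0.0707 pos [0.6005 0.0776]
t 16.15 theta 3.299 r 0.058 pushF 5.8 radF -2.1 z 0.0707 pos [0.6006 0.0776]
t 16.2 theta 3.299 r 0.058 pushF 6.8 radF -1.3 z 0.0707 pos [0.6005 0.0776]
```

apply_moves(steps=[-0.1,-0.2,0,0,-0.1,-0.4,0,0,-0.1,-0.4,0,0])

```text
clock: 16.45
position: [0.5995, 0.0741, 0.0707]
ee_rot: [-0.001, 0.739, 0.673, 0.002]
contact_force: [0.5, 6.9, 8.6]
width: 0.0168
gripper_force: 30.1
```

```bash
python3 -c "
from arc import *
[(get_image('wrist'),tang()) for i in range(4)]"
```

```text
t 16.5 theta 3.361 r 0.058 pushF 6.1 radF -2.3 z 0.0707 pos [0.5995 0.0741]
t 16.55 theta 3.361 r 0.058 pushF 6.8 radF -2.8 z 0.0707 pos [0.5995 0.0741]
t 16.6 theta 3.361 r 0.058 pushF 6.3 radF -2.3 z 0.0707 pos [0.5995 0.0741]
t 16.65 theta 3.361 r 0.058 pushF 7.3 radF -1.2 z 0.0707 pos [0.5995 0.0741]
```

apply_moves(steps=[-0.1,-0.2,0,0,-0.2,-0.4,0,0,-0.2,-0.4,0,0])

```text
clock: 16.9
position: [0.5982, 0.0704, 0.0707]
ee_rot: [-0.0, 0.739, 0.673, 0.003]
contact_force: [1.4, 8.4, 8.2]
width: 0.0172
gripper_force: 30.0
```

```bash
python3 -c "
from arc import *
[(get_image('wrist'),tang()) for i in range(5)]"
```

```text
t 16.95 theta 3.43 r 0.0579 pushF 8.2 radF -1.2 z 0.0707 pos [0.5981 0.0704]
t 17.0 theta 3.43 r 0.0579 pushF 7.5 radF -2.2 z 0.0707 pos [0.5981 0.0704]
t 17.05 theta 3.43 r 0.0579 pushF 8.6 radF -2.3 z 0.0707 pos [0.5981 0.0704]
t 17.1 theta 3.43 r 0.0579 pushF 7.2 radF -1.5 z 0.0707 pos [0.5981 0.0704]
t 17.15 theta 3.43 r 0.058 pushF 7.6 radF -1.9 z 0.0707 pos [0.5981 0.0704]
```

The push averages 7.8 N at 3.43 rad, about 0.23 rad past contact, which is rightly tight. I ease the load, let go, and rise.

apply_moves(steps=[0,0.1,0,0,0,0.2,0,0,0,0.2,0,0])

```text
clock: 17.4
position: [0.5982, 0.0708, 0.0707]
ee_rot: [0.001, 0.739, 0.674, 0.001]
contact_force: [0.9, 3.0, 7.9]
width: 0.0169
gripper_force: 30.0
```

apply_moves(steps=[0,0,0,0,0,0,0,0,0,0,0,0,0,0,0,0,0,0,0,0], jaw=135)

```text
clock: 17.82
position: [0.5965, 0.0697, 0.0688]
ee_rot: [-0.0, 0.739, 0.674, -0.001]
contact_force: [-0.6, 0.6, 0.2]
width: 0.04
gripper_force: 0.0
```

apply_moves(steps=[0,0,1.5,0,0,0,4,0,0,0,7,0,0,-2,11,0,0,-5,15,0,0,-8,17,0,0,-8,17,0,0,-8,17,0])

```text
clock: 18.48
position: [0.5981, -0.0121, 0.2414]
ee_rot: [0.002, 0.74, 0.673, 0.001]
contact_force: [-0.2, -0.3, 0.0]
width: 0.0402
gripper_force: 0.0
```

```bash
python3 -c "
from lev import *
im=lever(); cv2.imwrite('pics/w6.png',im[:,:,::-1])"
```

```text
pos [ 0.5965 -0.0101  0.2388] blk [ 61.2 -96.7] F [-0.3  0.2 -0.3] Fblk [-0.3  0.2] std [3.000e-04 4.000e-04 6.000e-04 4.955e-01 1.367e-01 5.458e-01]
npx 940 cam angle est 3.393 hub px [213.  79.] maxr 0.047
grip [0.5989 0.0724]
```

View pics/w6.png

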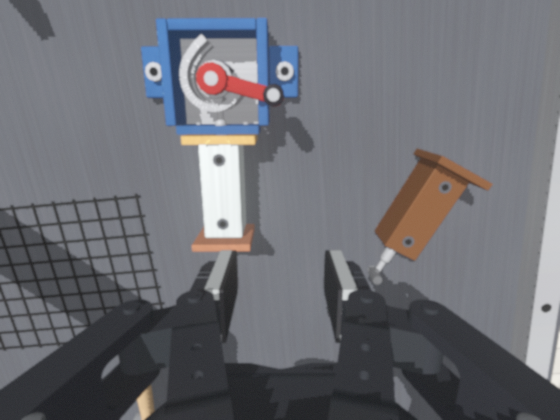

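The stop is square and flush on the brass plate at (218,140). The lever is past half a turn at (273,95), at about 3.4 rad, and the gripper is clear. I hand in the job.

```bash
python3 -c "
from rig import *
print(sign_off())"
```

```text
the job is handed in; nothing more can be done
None
```

The end stop is fitted and the job is handed in: the bolt bottomed, and the cam is at about 3.4 rad and snug at roughly 8 N. The stop looks square and flush on the seat plate in the last picture, the arm is clear, and I touched nothing else; the sign-off gave no verdict.

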